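# Open the lathe's dust filter box

## Task

Open the dust filter box on the bench: press its snap tab all the way in (down) with a fingertip, then push the released cover along its rails, off its seat, until the filter opening is completely uncovered. Leave the cover lying flat on the box's top between the rails, do not lift it, and leave the jar, the cup and the chisel where they are.

Things in the scene. Friction and masses are not known exactly. Their poses are not given: they have to be found in the camera images.
- filter_box: Grey filter box fixed on a 12 mm wooden board (x -88 to +112, y -165 to +165 mm). Box 130 mm (own x) by 290 mm (own y), flat top 60 mm above the bench. Origin: centre of its underside, at bench height; z up. Place and yaw vary. The cover lies on the -y half of the top and slides off to +y onto the plain, level deck. A hose port sticks 35 mm out of the -y end, below the top.
- opening (a point): Centre of the filter opening under the cover, 80 mm (x) by 90 mm (y), at box y = -70 mm, at seat height (60 mm above the bench); axes as the box's. The seat is its rim. Behind the cover a flat ledge 20 mm wide stays free (box y -145 to -125 mm).
- end_stop (a point): Foot of the inner face of the end stop, box y = +135 mm, deck height. Stop and the two aluminium rails are 8 mm high; the rails run along the box's y, inner faces at x = +-52 mm, outer faces at +-60 mm.
- tab (a joint): Travel of the snap tab in m: 0 out (cover locked; starts 0 to 0.0015), 0.010 fully in. Moves straight down, needs about 4 N, hard stop at the bottom, stays where pushed (no spring back). Its tooth stands 6 mm above the deck at box y = -9.5 mm and blocks the cover's +y edge; from about 0.007 it is below the deck and the cover passes over it.
- tab_pad (a point): Centre of the top of the tab's pressing pad, which moves with it: a black pad 40 mm (x) by 34 mm (y) sticking out over the box's +x side, at box x = +87, y = -9.5 mm. Its top is 76 mm above the bench when out, 66 mm when fully in (rail tops: 68 mm).
- cover: Loose off-white plate 100 (x) by 110 (y) by 12 mm, 0.15 to 0.3 kg. Origin: centre of its underside; axes as the box's. Closed: origin at box y = -70 mm, 2 mm play to each rail. On its -y edge stands a rib 60 mm wide, 10 mm thick, top 30 mm above the underside. Origin beyond box y = +30 mm: opening uncovered; at +80 mm it meets the end stop.
- cover_face (a point): Centre of the cover's upright pushing face (plate edge and rib, looking to -y), 55 mm from its origin, 14 mm above its underside; pushing there towards the box's +y slides the cover.
- wax_jar: Bystander: jar 60 mm across, 65 mm high, standing on the bench; origin at the centre of its underside.
- wood_cup: Bystander: turned wooden cup 68 mm across, 75 mm high, standing on the bench; origin at the centre of its underside.
- chisel: Bystander: turning chisel lying on the bench, 280 mm long and 28 mm high; origin near its middle, at bench height; x along the blade.
Not all that is in view belongs to the job. Of the things like the cover, leave any that is yellow; of the rest the larger one is meant.

How it is judged:
By the outcome, as a careful person would: the job done as asked, in the order asked, and still so for the second after the job is handed in, with the robot touching nothing.
It also fails if it takes over 48 s, if anything falls off the work surface, if the arm or the gripper's body presses on something with over 40 N, if the wrist force passes 120 N, or if a joint passes its speed limit or range.

## Robot

A 6-joint arm with a two-finger parallel gripper is mounted at the origin on the work surface. World frame = base frame: x ahead of the robot, y to its left, z up, the work surface at z = 0. Lengths are in mm, angles in rad, forces in N, time in s.
With the tool pointing down it reaches from about 300 to 775 mm from the base axis. Payload 14.6 kg.
Tool frame: the origin (TCP) lies on the centre line of the jaws, within the pads' length; the fingertips stand manip.finger_overhang ahead of it and the grasp point (between the pads) lies 11 mm behind it (manip.finger_overhang is the distance from the TCP to the fingertips, in mm); y points along the fingers, x is the direction in which the jaws open and shut, and the axes are right-handed (so a half turn about y gives the same grasp; the last joint's range is limited). The gripper opens to 94 mm and grips with 3 to 60 N. Pads are 16 mm wide; open, the fingers measure 119 mm over their backs; the gripper's body (75 mm by 177 mm) begins 78 mm behind the grasp point.
Start: joints at [-1.326, 0.3, 1.521, -0, 1.321, -0.067], TCP at [168.718, -523.472, 178.746] pointing down, gripper open.
Joint ranges: [-3.03, 3.03], [-0.79, 2.21], [0.23, 2.52], [-1.04, 4.18], [0, 3.07], [-2.55, 2.55]. Speed limits (rad/s): [2.22, 2.22, 2.57, 3.14, 3.14, 3.14].

## Interface

Orientations are given as [roll, pitch, yaw] about the fixed x, y, z axes, in that order (R = Rz(yaw) Ry(pitch) Rx(roll)).
In Python, from cell import monitor, viewer, ticket, manip gives the robot as it stands.
- The arm moves only by the shell command python3 -m jog 'ROWS' [FORCE]. ROWS is JSON, a list of rows, each an object of numbers: "grip": the finger opening in cm, from 0 to 9.4; "dx", "dy", "dz": the shift along the tool's x, y, z in cm; "spin": the turn about the tool's y in degrees. In form: [{"grip": .., "dx": .., "dy": .., "dz": .., "spin": ..}, ...]. A call has 1 to 20 rows; each row is the pose to reach, as a shift and turn from the pose commanded when the call began, along the tool's axes at that moment; what a row does not reach only later rows make up. A row lasts 1/8 s, in which the tool goes at most 62.5 mm and 10.7 degrees, less where a joint would pass 70% of its speed; a pose out of reach is approached as far as the arm can. A call with a gripper value outside its range is refused whole. The fingers move at their own pace and stop on an object; FORCE is the grip in N (left out, the last holds). Time passes only in rows, so rows that repeat a pose let the fingers close. It gives the time, the measured TCP pose, the force and the opening at its end, in the units of the state.
- monitor.read_state(): the state, without advancing time (a new reading comes with each control period).
- viewer.camera(name): name is "scene" or "top"; returns a dict with "color" (400x640x3 uint8, red, green, blue), "vertical_fov" (degrees; the focal length in pixels is half the picture's height over the tangent of half this angle, whatever the lens; pixels are square), "cx", "cy" (the principal point, pixels), "k1" (the pictures are not rectified: a ray, as slopes to the right and down, at radius r is drawn at 1 + k1 r^2 times it, then the intrinsics apply), "rvec" (rotation vector, rad) and "tvec" (3), from world to camera coordinates, as OpenCV has them. Camera axes: x right, y down, z forward; pixel columns grow to the right and rows downward; lengths in mm; the calibration is good to about 2 mm. A picture is of the moment at which its call begins. There is no depth.
- ticket.sign_off(): hands the job in, once; it reports no verdict.
The state is a dict: "clock": time; "joints": joint angles; "qd": joint speeds; "effort": joint torques, N m; "eef_pos": TCP position; "eef_rot": TCP orientation; "wrist_force": force on the tool from outside, world axes, zero at the start; "moment": the same for the moment, N m; "finger_gap": finger opening in mm.
Only numpy, scipy, OpenCV 4.12 (cv2) and the standard library are available. Lean on these libraries where they do the work, as an engineer would, in place of code of your own. Each camera call takes 0.05 s, during which the arm holds its last target. There are 200 camera calls.

## Working session

There is one attempt and no reset: what is moved stays moved. The work goes in short steps, Python scripts to look and compute and a shell command to move; the robot and the scene stay as the last step left them, time stands still between calls to the robot, and variables do not carry over. Pictures are saved under pics/ and viewed, about 8 in all and at most 12, crops included, and the job is handed in when it is done.

```bash
ls; mkdir -p pics; python3 - <<'E'
from cell import monitor, viewer, manip
import cv2
print(monitor.read_state()); print(manip.finger_overhang)
for n in("scene","top"):
    c=viewer.camera(n); cv2.imwrite(f"pics/{n}0.png",c["color"][:,:,::-1]); print({k:v for k,v in c.items() if k!="color"})
E
```

```text
pics
{'clock': 0.0, 'joints': array([-1.32559690e+00,  3.00474749e-01,  1.52162215e+00, -8.35276630e-06,
        1.32070028e+00, -6.66053183e-02]), 'qd': array([ 0.0007501 , -0.00034019, -0.0010265 ,  0.0010357 ,  0.00029341,
        0.0018897 ]), 'effort': array([ 2.26322649e-03, -5.31804550e+01, -3.52736878e+01,  7.08976644e-02,
        2.43814825e-02, -1.01739654e-04]), 'eef_pos': array([ 168.64329068, -523.17819487,  178.16697894]), 'eef_rot': array([-1.57072423e+00,  1.20239808e-03, -1.25898947e+00]), 'wrist_force': array([ 0.54796259, -0.60543042, -0.19841001]), 'moment': array([-0.00028295, -0.02910472,  0.03123143]), 'finger_gap': 94.01860192953549}
8.0
{'vertical_fov': 45.67087180332857, 'cx': 320.5280967484579, 'cy': 198.37418673141016, 'k1': 0.01969816672543895, 'rvec': array([ 1.81759822,  1.57524097, -0.70512182]), 'tvec': array([ -73.02089514, -286.70484251, 1505.25345064])}
{'vertical_fov': 47.74835154246069, 'cx': 317.77123954493874, 'cy': 205.55620860531343, 'k1': 0.03579832845571364, 'rvec': array([ 2.11107163, -2.15075737,  0.16701514]), 'tvec': array([  -5.66328399,  529.89173638, 1124.07702152])}
```

View pics/scene0.png

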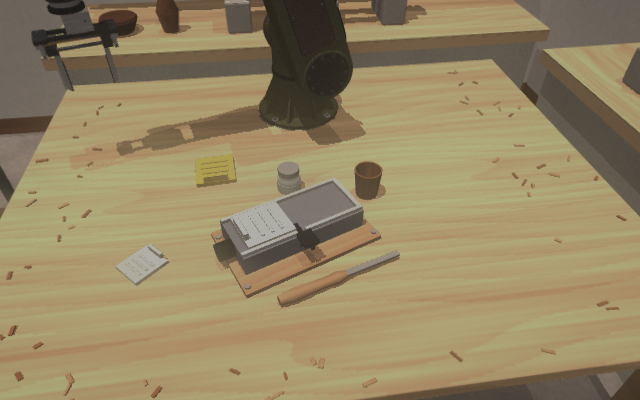

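View pics/top0.png

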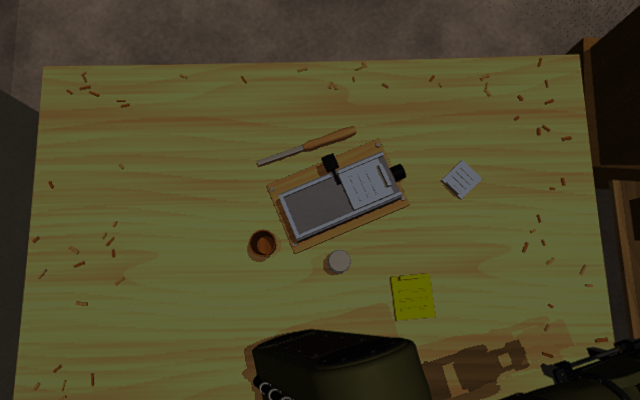

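The scene shows the box with its cover at scene px (265,225) / top px (370,186). The tab pad is at top (330,162) and the hose port at (398,172). The jar is at (338,262), the cup at (263,243) and the chisel runs from (258,163) to (355,130).
Things that could be taken for the cover: the plate on the box at top (370,186), a smaller white plate on the bench at (461,179), and a yellow plate at (413,297). By the description it is the larger non-yellow one, on the box. I'll check it in a close crop.

```bash
python3 - <<'E'
import cv2
a=cv2.imread("pics/top0.png")[120:265,240:430]
a=cv2.convertScaleAbs(a,alpha=1.5)
cv2.imwrite("pics/topc.png",cv2.resize(a,None,fx=4,fy=4,interpolation=cv2.INTER_CUBIC))
E
```

```text
(no output)
```

View pics/topc.png

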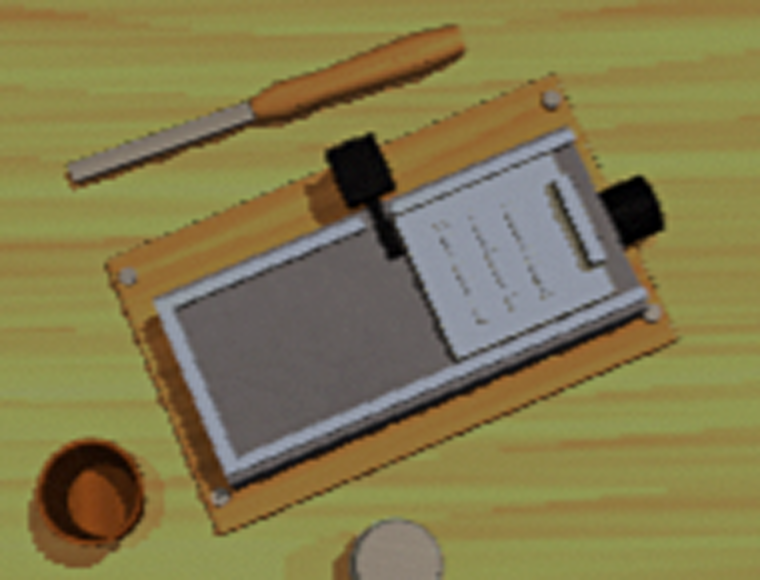

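```bash
cat > h.py <<'E'
import numpy as np, cv2
from scipy.optimize import least_squares
from cell import viewer
def cam(c):
    f=200/np.tan(np.radians(c["vertical_fov"])/2)
    K=np.array([[f,0,c["cx"]],[0,f,c["cy"]],[0,0,1]])
    return K,np.array([c["k1"],0,0,0]),c["rvec"],c["tvec"]
def proj(P,c):
    K,d,r,t=cam(c); return cv2.projectPoints(np.float64(P),r,t,K,d)[0][:,0]
def ray(px,z,c):
    K,d,r,t=cam(c); u=cv2.undistortPoints(np.float64(px).reshape(-1,1,2),K,d)[:,0]
    R=cv2.Rodrigues(r)[0]; D=np.c_[u,np.ones(len(u))]@R; C=-R.T@t
    return C+D*((z-C[2])/D[:,2])[:,None]
def b2w(p,B):
    c,s=np.cos(p[2]),np.sin(p[2]); B=np.float64(B)
    return np.c_[p[0]+c*B[:,0]-s*B[:,1],p[1]+s*B[:,0]+c*B[:,1],B[:,2]]
E
python3 - <<'E'
from h import *
c=viewer.camera("top")
B=[[60,145,68],[-60,145,68],[60,-145,68],[-60,-145,68],[52,135,60],[-52,135,60],[112,165,12],[-88,165,12],[112,-165,12],[-88,-165,12],[87,-9.5,75]]
q=np.array([[155,302],[230,474],[572,130],[648,292],[178,310],[237,460],[105,262],[220,533],[557,75],[678,338],[361,170]])/4+[240,120]
f=lambda p:(proj(b2w(p,B),c)-q).ravel()
r=min((least_squares(f,[500,-100,y],x_scale=[100,100,1],loss='soft_l1') for y in(0,1.5,3,-1.5)),key=lambda r:r.cost)
p=r.x; print(p,np.degrees(p[2])); print(f(p).reshape(-1,2).round(1).tolist())
N=["pad","face","end","ledge","cover+y edge"]
for n,w in zip(N,b2w(p,[[87,-9.5,76],[0,-125,74],[0,135,60],[0,-135,60],[0,-15,72]])): print(n,w.round(1),np.hypot(*w[:2]).round())
# crop checks: cover rear edge, rib top and front edge
Q=lambda a:np.array(a)/4+[240,120]
def w2b(w): 
    d=w[:,:2]-p[:2]; cc,s=np.cos(p[2]),np.sin(p[2]); return np.c_[d[:,0]*cc+d[:,1]*s,-d[:,0]*s+d[:,1]*cc].round(1)
print("cover corners",w2b(ray(Q([[400,213],[458,360],[615,288]]),72,c)).tolist(),"ribtop",w2b(ray(Q([[562,175],[605,262]]),90,c)).tolist())
print("jar",ray(Q([[397,562]]),65,c),"cup",ray(Q([[90,492]]),75,c),"chisel",ray(Q([[68,175],[463,40]]),15,c).round().tolist())
E
```

```text
[ 5.52070192e+02 -7.38148946e+01  3.85280193e-01] 22.074929008598183
[[-0.0, 0.1], [-0.6, 0.5], [-0.2, -0.5], [0.5, 1.1], [-0.7, 0.0], [0.2, -0.2], [0.2, -0.6], [0.1, 0.6], [-0.3, -0.8], [0.6, 0.2], [0.1, -0.4]]
pad [636.3 -49.9  76. ] 638.0
face [ 599.  -189.7   74. ] 628.0
end [501.3  51.3  60. ] 504.0
ledge [ 602.8 -198.9   60. ] 635.0
cover+y edge [557.7 -87.7  72. ] 565.0
cover corners [[51.2, -20.9], [-50.1, -16.5], [-46.9, -126.1]] ribtop [[29.8, -121.7], [-31.6, -123.3]]
jar [[386.77458697 -66.58110939  65.        ]] cup [[432.97309259 123.06158652  75.        ]] chisel [[652.0, 146.0, 15.0], [741.0, -122.0, 15.0]]
```

```bash
python3 -m jog '[{"grip":0,"dx":-10,"dy":0,"dz":20,"spin":-30},{"grip":0,"dx":-10,"dy":0,"dz":20,"spin":-30},{"grip":0,"dx":-10,"dy":0,"dz":20,"spin":-30},{"grip":0,"dx":-30.7,"dy":0,"dz":59,"spin":-94.2},{"grip":0,"dx":-30.7,"dy":0,"dz":59,"spin":-94.2},{"grip":0,"dx":-30.7,"dy":0,"dz":59,"spin":-94.2},{"grip":0,"dx":-30.7,"dy":0,"dz":59,"spin":-94.2},{"grip":0,"dx":-30.7,"dy":0,"dz":59,"spin":-94.2},{"grip":0,"dx":-30.7,"dy":0,"dz":59,"spin":-94.2},{"grip":0,"dx":-30.7,"dy":0,"dz":59,"spin":-94.2},{"grip":0,"dx":-30.7,"dy":0,"dz":59,"spin":-94.2},{"grip":0,"dx":-30.7,"dy":0,"dz":59,"spin":-94.2},{"grip":0,"dx":-30.7,"dy":0,"dz":59,"spin":-94.2},{"grip":0,"dx":-30.7,"dy":0,"dz":59,"spin":-94.2},{"grip":0,"dx":-30.7,"dy":2,"dz":59,"spin":-94.2},{"grip":0,"dx":-30.7,"dy":5,"dz":59,"spin":-94.2},{"grip":0,"dx":-30.7,"dy":7,"dz":59,"spin":-94.2},{"grip":0,"dx":-30.7,"dy":7,"dz":59,"spin":-94.2},{"grip":0,"dx":-30.7,"dy":7,"dz":59,"spin":-94.2}]' 20
python3 - <<'E'
from h import *
c=viewer.camera("scene"); a=c["color"][:,:,::-1][150:290,200:390]; cv2.imwrite("pics/s1.png",cv2.resize(a,None,fx=4,fy=4,interpolation=cv2.INTER_CUBIC))
E
```

```text
clock: 2.52
eef_pos: [636.4, -50.8, 110.1]
eef_rot: [-1.572, -0.001, 0.384]
wrist_force: [0.6, 0.5, 0.7]
finger_gap: 0.6
```

View pics/s1.png

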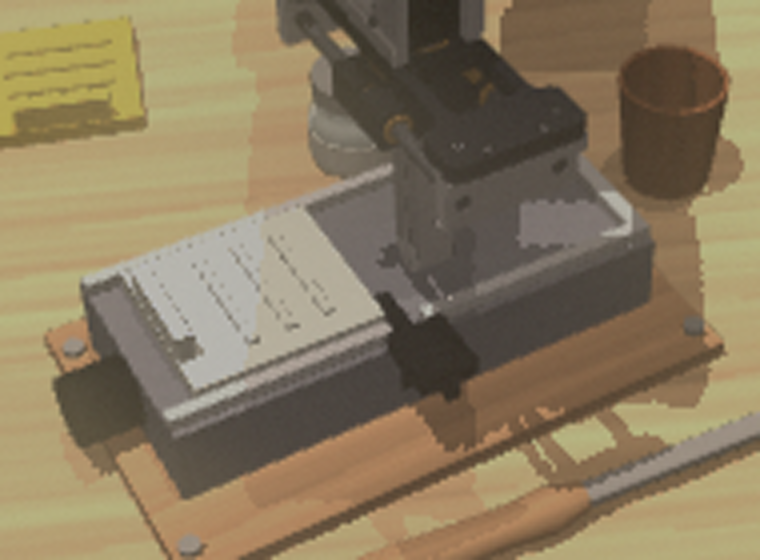

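Fingertips (crop ~(432,295)) hover over the black pad (crop centre ~(435,350)). I'll check the numbers against the scene camera.

```bash
python3 - <<'E'
from h import *
c=viewer.camera("scene"); p=[552.07,-73.81,.3853]
S=lambda P:((proj(P,c)-[200,150])*4).round().tolist()
print("pad c,corners",S(b2w(p,[[87,-9.5,75],[107,-26.5,75],[107,7.5,75],[67,7.5,75],[67,-26.5,75]])))
print("rail corners",S(b2w(p,[[60,-145,68],[60,145,68],[-60,-145,68]])))
print("tip",S([[636.4,-50.8,102],[636.4,-50.8,74]]))
print("tip corners",S(b2w(p,[[99.5,-17.5,102],[99.5,-1.5,102],[74.5,-17.5,102]])))
E
```

```text
pad c,corners [[423.0, 347.0], [413.0, 384.0], [471.0, 359.0], [433.0, 311.0], [376.0, 334.0]]
rail corners [[160.0, 421.0], [642.0, 225.0], [72.0, 277.0]]
tip [[421.0, 310.0], [422.0, 348.0]]
tip corners [[421.0, 331.0], [448.0, 319.0], [397.0, 300.0]]
```

```bash
python3 -m jog '[{"dy":1.5},{"dy":2.3},{"dy":2.3}]'
python3 - <<'E'
from h import *
for n,(y,x,h,w) in {"scene":(205,270,50,70),"top":(130,290,55,70)}.items():
    c=viewer.camera(n); a=cv2.convertScaleAbs(c["color"][:,:,::-1][y:y+h,x:x+w],alpha=1.8); globals()[n]=cv2.resize(a,(560,300),interpolation=cv2.INTER_CUBIC)
cv2.imwrite("pics/s2.png",np.vstack([scene,top]))
E
```

```text
validation failed for argument at $[0]...
```

View pics/s2.png

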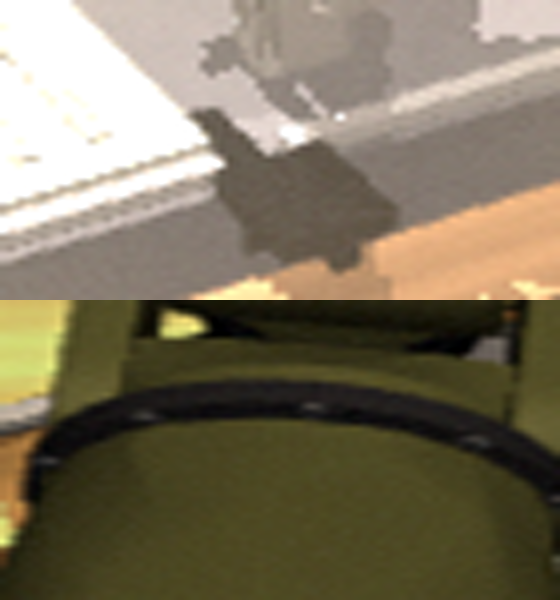

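```bash
python3 -m jog '[{"grip":0,"dx":0,"dy":1.2,"dz":0,"spin":0},{"grip":0,"dx":0,"dy":2.2,"dz":0,"spin":0},{"grip":0,"dx":0,"dy":2.2,"dz":0,"spin":0}]'
python3 - <<'E'
from h import *
c=viewer.camera("scene"); a=cv2.convertScaleAbs(c["color"][:,:,::-1][170:260,250:370],alpha=1.5); cv2.imwrite("pics/s3.png",cv2.resize(a,None,fx=6,fy=6,interpolation=cv2.INTER_CUBIC))
S=lambda P:((proj(P,c)-[250,170])*6).round().tolist()
print(S([[636.3,-51,80],[636.3,-51,110],[636.3,-51,150]]))
E
```

```text
clock: 3.1
eef_pos: [635.5, -50.2, 85.3]
eef_rot: [-1.57, 0.002, 0.385]
wrist_force: [0.4, -0.8, 0.1]
finger_gap: 0.4
[[332.0, 390.0], [330.0, 328.0], [328.0, 240.0]]
```

View pics/s3.png

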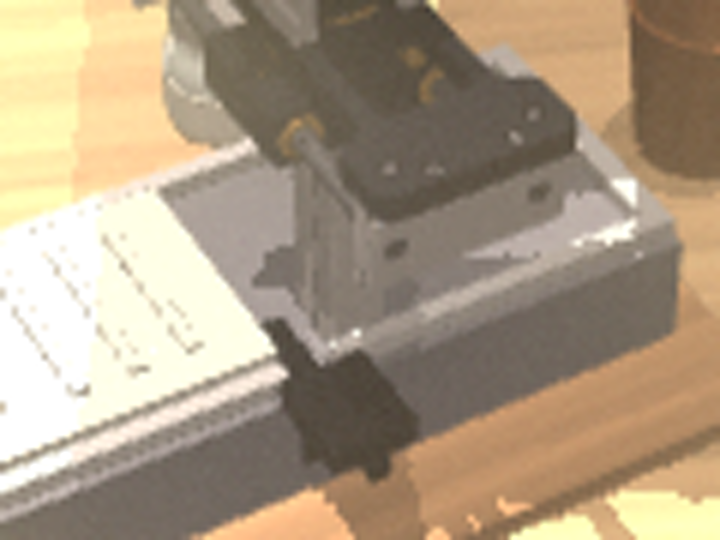

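```bash
python3 - <<'E'
from h import *
from cell import monitor
e=monitor.read_state(); print(e["eef_pos"],e["joints"])
c=viewer.camera("scene"); 
print(ray([[306.7,227.5]],77,c))
o=cv2.imread("pics/scene0.png"); n=c["color"][:,:,::-1]
def crop(i): return cv2.resize(cv2.convertScaleAbs(i[180:250,270:350],alpha=1.3),(400,350),interpolation=cv2.INTER_NEAREST)
a,b=crop(o),crop(n)
d=cv2.convertScaleAbs(cv2.absdiff(a,b),alpha=2)
p=[e["eef_pos"][0],e["eef_pos"][1],.385]
g=b.copy()
for z in(77.3,107,150):
    q=((proj(b2w(p,[[-12.5,-8,z],[12.5,-8,z],[12.5,8,z],[-12.5,8,z]]),c)-[270,180])*5).round().astype(np.int32)
    cv2.polylines(g,[q],True,(0,0,255))
cv2.imwrite("pics/s4.png",np.hstack([g,d]))
E
```

```text
[635.83167112 -50.20949146  86.11939619] [-1.36226956e-01  5.77015992e-01  1.34722419e+00  1.94724056e-05
  1.21847506e+00 -5.21395688e-01]
[[612.02121529 -45.05384179  77.        ]]
```

View pics/s4.png

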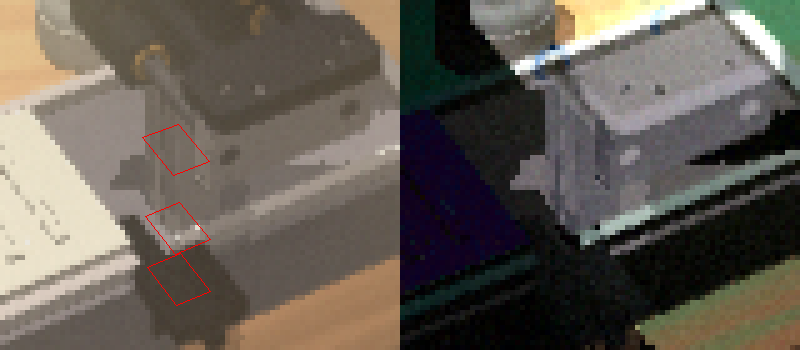

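The scene crop shows the finger ending near (180,240), above the predicted tip box. The dark-on-dark contrast there makes that unclear, so I'll settle it by touch.

```bash
python3 -m jog '[{"grip":0,"dx":0,"dy":0.2,"dz":0,"spin":0},{"grip":0,"dx":0,"dy":0.4,"dz":0,"spin":0},{"grip":0,"dx":0,"dy":0.6,"dz":0,"spin":0},{"grip":0,"dx":0,"dy":0.6,"dz":0,"spin":0}]'; python3 -c "
from cell import monitor
e=monitor.read_state();print(e['wrist_force'],e['moment'],e['eef_pos'])"
```

```text
clock: 3.7
eef_pos: [636.0, -50.3, 80.6]
eef_rot: [-1.571, 0.0, 0.385]
wrist_force: [-0.2, -0.6, 0.2]
finger_gap: 0.6
[-0.21591539 -0.64892568  0.15253335] [ 0.02180415 -0.11044208 -0.01788726] [636.01985621 -50.27149594  80.57114985]
```

```bash
python3 -m jog '[{"grip":0,"dx":0,"dy":0.2,"dz":0,"spin":0},{"grip":0,"dx":0,"dy":0.4,"dz":0,"spin":0},{"grip":0,"dx":0,"dy":0.4,"dz":0,"spin":0}]';  python3 - <<'E'
from h import *
c=viewer.camera("scene"); a=c["color"][:,:,::-1][190:255,275:345]; a=cv2.convertScaleAbs(np.uint8(255*(a/255.)**.5))
cv2.imwrite("pics/s5.png",cv2.resize(a,None,fx=8,fy=8,interpolation=cv2.INTER_CUBIC))
S=lambda P:((proj(P,c)-[275,190])*8).round().tolist()
p=[552.07,-73.81,.3853]
for z in (75,65): print(z,S(b2w(p,[[107,-26.5,z],[107,7.5,z],[67,7.5,z],[67,-26.5,z]])))
E
```

```text
clock: 4.08
eef_pos: [636.0, -50.3, 76.5]
eef_rot: [-1.571, 0.0, 0.385]
wrist_force: [-0.2, 0.1, 0.1]
finger_gap: 0.4
75 [[226.0, 447.0], [343.0, 398.0], [266.0, 302.0], [152.0, 349.0]]
65 [[227.0, 474.0], [343.0, 425.0], [267.0, 329.0], [153.0, 376.0]]
```

View pics/s5.png

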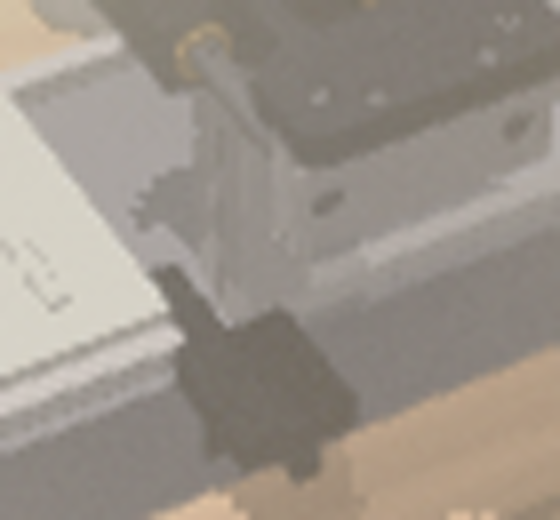

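Touch (no force at a supposed tip height of 68.5 mm) and the picture (tip at crop (255,315), pad at (180–355,310–450) not covered by it) agree: the real tip is not where I computed it. I'll check the tool geometry against the first picture, with the fingers open.

```bash
python3 - <<'E'
from h import *
c=viewer.camera("scene"); o=cv2.imread("pics/scene0.png")[0:120,10:150]
g=cv2.resize(cv2.convertScaleAbs(o,alpha=1.3),None,fx=5,fy=5,interpolation=cv2.INTER_CUBIC)
p=[168.7,-523.4,-1.259]
for z,col in((170.7,(0,0,255)),(178.7,(0,255,0)),(189.7,(255,0,0)),(267.7,(255,0,255))):
  for s in(1,-1):
    q=((proj(b2w(p,[[47*s,-8,z],[59.5*s,-8,z],[59.5*s,8,z],[47*s,8,z]]),c)-[10,0])*5).round().astype(np.int32)
    cv2.polylines(g,[q],True,col); print(z,s,(q.mean(0)/5+[10,0]).round(1))
cv2.imwrite("pics/s6.png",g)
E
```

```text
170.7 1 [ 74.4 102. ]
170.7 -1 [119.1  92.9]
178.7 1 [73.2 99.1]
178.7 -1 [118.2  90.1]
189.7 1 [71.8 95.2]
189.7 -1 [117.   86.2]
267.7 1 [60.2 65.5]
267.7 -1 [107.8  57.1]
```

View pics/s6.png

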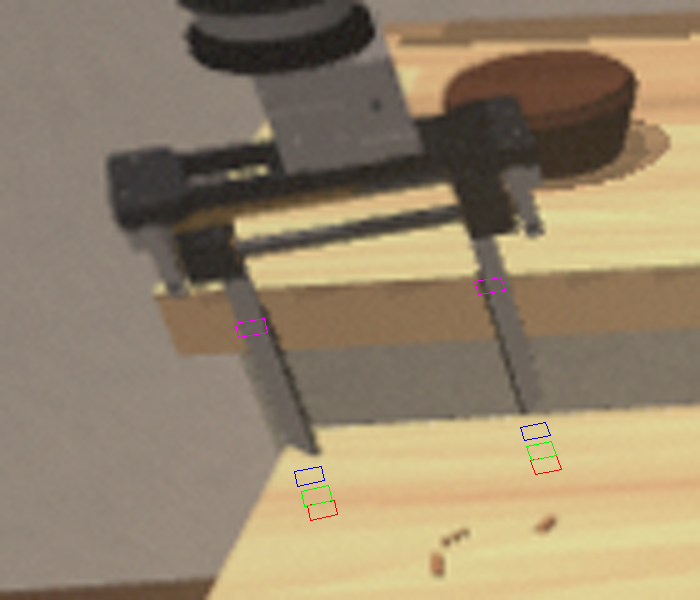

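Against the first picture, the real fingertips stand about 28 mm higher than "TCP plus 8 mm overhang". The image shift is along the tool axis, not sideways. So the true tips lie about 20 mm behind the reported TCP, and tip z ≈ eef z + 20. I'll go down on that basis and feel for the pad.

```bash
python3 -m jog '[{"grip":0,"dx":0,"dy":0.8,"dz":0,"spin":0},{"grip":0,"dx":0,"dy":1.5,"dz":0,"spin":0},{"grip":0,"dx":0,"dy":1.5,"dz":0,"spin":0}]'; for i in 1 2 3 ; do python3 -m jog '[{"grip":0,"dx":0,"dy":0.2,"dz":0,"spin":0},{"grip":0,"dx":0,"dy":0.3,"dz":0,"spin":0},{"grip":0,"dx":0,"dy":0.3,"dz":0,"spin":0}]' | egrep 'pos|force'; done
```

```text
clock: 4.55
eef_pos: [635.6, -50.2, 60.8]
eef_rot: [-1.57, 0.001, 0.385]
wrist_force: [-0.2, 0.8, 0.8]
finger_gap: 0.5
eef_pos: [636.1, -50.3, 58.8]
wrist_force: [-0.6, -0.8, -0.5]
eef_pos: [636.0, -50.3, 55.6]
wrist_force: [0.5, 1.2, -0.4]
eef_pos: [636.0, -50.3, 52.6]
wrist_force: [0.2, 0.8, 0.5]
```

```bash
for i in 1 2 ; do python3 -m jog '[{"grip":0,"dx":0,"dy":0.2,"dz":0,"spin":0},{"grip":0,"dx":0,"dy":0.3,"dz":0,"spin":0},{"grip":0,"dx":0,"dy":0.3,"dz":0,"spin":0}]' | egrep 'clock|pos|force'; done; python3 - <<'E'
from h import *
c=viewer.camera("scene"); a=c["color"][:,:,::-1][190:255,275:345]; a=cv2.convertScaleAbs(np.uint8(255*(a/255.)**.5))
cv2.imwrite("pics/s7.png",cv2.resize(a,None,fx=8,fy=8,interpolation=cv2.INTER_CUBIC))
E
```

```text
clock: 6.05
eef_pos: [636.0, -50.3, 49.6]
wrist_force: [0.1, 0.3, -0.1]
clock: 6.42
eef_pos: [636.2, -50.3, 46.8]
wrist_force: [-1.0, 0.2, 2.4]
```

View pics/s7.png

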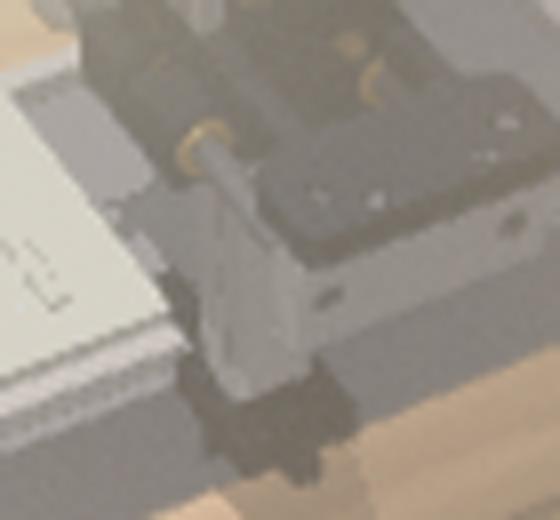

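The finger now stands on the pad: its lower corner is at crop (240,400), and the pad spans (180–355,310–450). First contact came at eef z ≈ 47, so tip ≈ eef + 28. Fully in should be eef z ≈ 37–38.

```bash
python3 -m jog '[{"grip":0,"dx":0,"dy":0.2,"dz":0,"spin":0},{"grip":0,"dx":0,"dy":0.4,"dz":0,"spin":0},{"grip":0,"dx":0,"dy":0.6,"dz":0,"spin":0},{"grip":0,"dx":0,"dy":0.6,"dz":0,"spin":0}]'|egrep 'clock|pos|force'; for i in 1 2 ; do python3 -m jog '[{"grip":0,"dx":0,"dy":0.1,"dz":0,"spin":0},{"grip":0,"dx":0,"dy":0.2,"dz":0,"spin":0},{"grip":0,"dx":0,"dy":0.2,"dz":0,"spin":0}]' | egrep 'clock|pos|force'; done
```

```text
clock: 6.98
eef_pos: [636.0, -50.3, 40.4]
wrist_force: [0.7, -0.6, 1.7]
clock: 7.35
eef_pos: [636.2, -50.3, 39.4]
wrist_force: [-1.4, 1.0, 7.5]
clock: 7.72
eef_pos: [636.6, -50.3, 38.8]
wrist_force: [-6.3, 1.6, 20.3]
```

The hard stop is felt: force rises 2 → 7.5 → 20 N at eef z ≈ 39, so tip ≈ eef + 27 and the tab is fully in. I'll lift off, go over to the ledge behind the cover with the fingers 30 mm apart (55 mm over the backs, inside the 60 mm rib), and lower.

```bash
python3 -m jog '[{"grip":0,"dx":0,"dy":-2,"dz":0,"spin":0},{"grip":0,"dx":0,"dy":-5,"dz":0,"spin":0},{"grip":3,"dx":-3,"dy":-5,"dz":-4,"spin":0},{"grip":3,"dx":-6,"dy":-5,"dz":-9,"spin":0},{"grip":3,"dx":-8.7,"dy":-5,"dz":-12.7,"spin":0},{"grip":3,"dx":-8.7,"dy":-5,"dz":-12.7,"spin":0},{"grip":3,"dx":-8.7,"dy":-5,"dz":-12.7,"spin":0},{"grip":3,"dx":-8.7,"dy":-3.5,"dz":-12.7,"spin":0},{"grip":3,"dx":-8.7,"dy":-2.2,"dz":-12.7,"spin":0},{"grip":3,"dx":-8.7,"dy":-2.2,"dz":-12.7,"spin":0}]'; python3 - <<'E'
from h import *
from cell import monitor
c=viewer.camera("scene"); i=c["color"][:,:,::-1]; a=np.uint8(255*(i[165:265,195:315]/255.)**.6)
g=cv2.resize(a,None,fx=6,fy=6,interpolation=cv2.INTER_CUBIC)
e=monitor.read_state()["eef_pos"]; p=[552.07,-73.81,.3853]
d=e[:2]-p[:2]; print("box",d@[np.cos(p[2]),np.sin(p[2])],d@[-np.sin(p[2]),np.cos(p[2])],e)
S=lambda P:((proj(P,c)-[195,165])*6).round().astype(np.int32)
for s in(1,-1): cv2.polylines(g,[S(b2w([e[0],e[1],p[2]],[[15*s,-8,e[2]+27],[27.5*s,-8,e[2]+27],[27.5*s,8,e[2]+27],[15*s,8,e[2]+27]]))],True,(0,0,255))
cv2.imwrite("pics/s8.png",g)
E
```

```text
clock: 8.98
eef_pos: [602.5, -199.8, 56.9]
eef_rot: [-1.569, 0.002, 0.386]
wrist_force: [0.2, -0.3, -0.5]
finger_gap: 30.3
box -0.3459731306840367 -136.177224732775 [ 602.92985295 -200.13351955   57.90313322]
```

View pics/s8.png

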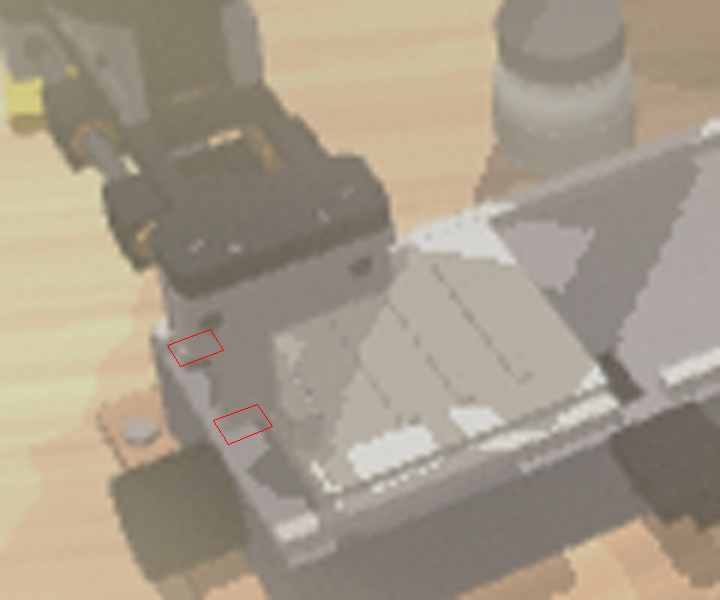

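The red predicted tips sit on the ledge behind the rib. The slab seen over them is the gripper body's end, well above. The tip is below rib-top height with no force, so I'll lower to about 7 mm above the ledge.

```bash
python3 -m jog '[{"grip":3,"dx":0,"dy":0.6,"dz":0,"spin":0},{"grip":3,"dx":0,"dy":1.2,"dz":0,"spin":0},{"grip":3,"dx":0,"dy":1.7,"dz":0,"spin":0},{"grip":3,"dx":0,"dy":1.7,"dz":0,"spin":0}]';python3 -m jog '[{"grip":3,"dx":0,"dy":0,"dz":0.2,"spin":0},{"grip":3,"dx":0,"dy":0,"dz":0.4,"spin":0},{"grip":3,"dx":0,"dy":0,"dz":0.6,"spin":0},{"grip":3,"dx":0,"dy":0,"dz":0.8,"spin":0},{"grip":3,"dx":0,"dy":0,"dz":1,"spin":0},{"grip":3,"dx":0,"dy":0,"dz":1.2,"spin":0},{"grip":3,"dx":0,"dy":0,"dz":1.4,"spin":0}]'
```

```text
clock: 9.52
eef_pos: [603.0, -200.6, 41.3]
eef_rot: [-1.57, 0.001, 0.385]
wrist_force: [-0.2, -0.3, -0.0]
finger_gap: 29.9
clock: 10.4
eef_pos: [598.0, -187.7, 42.0]
eef_rot: [-1.571, -0.0, 0.385]
wrist_force: [1.3, -1.9, 1.8]
finger_gap: 30.2
```

The cover moves at about 2 N, so it is released. I'll push on 112 mm steadily and slow down at the end.

```bash
python3 -m jog '[{"grip":3,"dx":0,"dy":0,"dz":0.5,"spin":0},{"grip":3,"dx":0,"dy":0,"dz":1.2,"spin":0},{"grip":3,"dx":0,"dy":0,"dz":2,"spin":0},{"grip":3,"dx":0,"dy":0,"dz":2.8,"spin":0},{"grip":3,"dx":0,"dy":0,"dz":3.6,"spin":0},{"grip":3,"dx":0,"dy":0,"dz":4.4,"spin":0},{"grip":3,"dx":0,"dy":0,"dz":5.2,"spin":0},{"grip":3,"dx":0,"dy":0,"dz":6,"spin":0},{"grip":3,"dx":0,"dy":0,"dz":6.8,"spin":0},{"grip":3,"dx":0,"dy":0,"dz":7.6,"spin":0},{"grip":3,"dx":0,"dy":0,"dz":8.4,"spin":0},{"grip":3,"dx":0,"dy":0,"dz":9.1,"spin":0},{"grip":3,"dx":0,"dy":0,"dz":9.7,"spin":0},{"grip":3,"dx":0,"dy":0,"dz":10.2,"spin":0},{"grip":3,"dx":0,"dy":0,"dz":10.6,"spin":0},{"grip":3,"dx":0,"dy":0,"dz":10.9,"spin":0},{"grip":3,"dx":0,"dy":0,"dz":11.1,"spin":0},{"grip":3,"dx":0,"dy":0,"dz":11.2,"spin":0},{"grip":3,"dx":0,"dy":0,"dz":11.2,"spin":0}]'
python3 -m jog '[{"grip":3,"dx":0,"dy":0,"dz":-1,"spin":0},{"grip":3,"dx":0,"dy":0,"dz":-2,"spin":0},{"grip":3,"dx":0,"dy":-3,"dz":-3,"spin":0},{"grip":3,"dx":0,"dy":-8,"dz":-3,"spin":0},{"grip":3,"dx":0,"dy":-12,"dz":-5,"spin":0},{"grip":3,"dx":-4,"dy":-12,"dz":-11,"spin":0},{"grip":3,"dx":-8,"dy":-12,"dz":-17,"spin":0},{"grip":3,"dx":-10,"dy":-12,"dz":-23,"spin":0},{"grip":3,"dx":-10,"dy":-12,"dz":-29,"spin":0},{"grip":3,"dx":-10,"dy":-12,"dz":-29,"spin":0},{"grip":3,"dx":-10,"dy":-12,"dz":-29,"spin":0}]'
python3 - <<'E'
from h import *
L=[]
for n,(y,x) in {"scene":(150,200),"top":(110,240)}.items():
    c=viewer.camera(n); a=np.uint8(255*(c["color"][:,:,::-1][y:y+150,x:x+200]/255.)**.7)
    L.append(cv2.resize(a,(400,300),interpolation=cv2.INTER_CUBIC)); cv2.imwrite(f"pics/{n}_end.png",c["color"][:,:,::-1])
cv2.imwrite("pics/end.png",np.vstack(L))
E
```

```text
clock: 12.78
eef_pos: [555.7, -83.8, 41.6]
eef_rot: [-1.57, 0.0, 0.385]
wrist_force: [0.7, -1.6, 0.9]
finger_gap: 29.6
clock: 14.15
eef_pos: [571.5, -391.5, 160.6]
eef_rot: [-1.57, 0.001, 0.383]
wrist_force: [0.6, -0.9, -0.7]
finger_gap: 29.5
```

View pics/end.png

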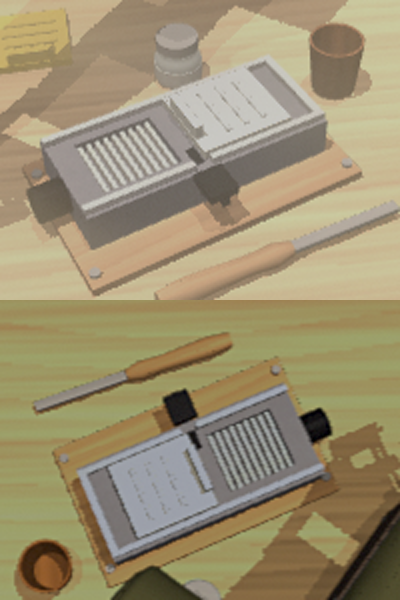

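The last picture shows the opening fully uncovered, with its grid visible at (125,160) in the scene half and (250,450) in the top half. The cover lies flat between the rails, short of the end stop. The jar, cup and chisel have not moved, and the arm is clear.

```bash
python3 -c "
from cell import ticket; print(ticket.sign_off())"
```

```text
the job is handed in; nothing more can be done
None
```

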